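Lock a workpiece in the wedge clamp

ROBOT

A 6-joint arm with a two-finger parallel gripper is mounted at the origin on the work surface. World frame = base frame: x ahead of the robot, y to its left, z up, the work surface at z = 0. Lengths are in m, angles in rad, forces in N, time in s.
With the tool pointing down it reaches from about 0.3 to 0.75 m from the base axis. Payload 8.5 kg.
Tool frame: the origin (TCP) lies at the centre of the arm's flange, where the gripper is bolted on; the fingertips stand 173 mm ahead of it and the grasp point (between the pads) lies 155 mm ahead of it; z points along the fingers, y is the line along which they close (so a half turn about z gives the same grasp; the last joint's range is limited). The gripper opens to 85 mm and grips with 20 to 120 N. Pads are 22 mm wide; open, the fingers measure 114 mm over their backs; the gripper's body (76 mm by 85 mm) begins 54 mm behind the grasp point. The pads swing forward as they close: fully open they stand 13 mm farther back than shut.
Start: joints at [-1.488, 0.381, 1.297, -0, 1.464, -0.215], TCP at [0.161, -0.526, 0.405] pointing down, gripper open.
Joint ranges: [-3.11, 3.11], [-0.89, 2.33], [0.22, 2.48], [-1.42, 4.56], [0.17, 2.85], [-2.88, 2.88]. Speed limits (rad/s): [2.39, 2.39, 3.14, 3.14, 3.14, 3.14].

INTERFACE

Orientations are given as a rotation vector (axis times angle).
In Python, from workcell import observe, read_camera, get_calibration, finish_job gives the robot as it stands.
- The arm moves only by the tool jog_arm, never from a script. Its argument "rows" is one flat list of numbers, 6 for each row, row after row: the shift along the tool's x, y, z in units of 2 cm (1.0 is 2 cm), then the turn, a rotation vector about the tool's x, y, z in units of 0.12 rad (1.0 is 0.12 rad). In form: [x, y, z, ax, ay, az, x, y, z, ax, ay, az, ...]. A call has exactly 10 rows; each row shifts and turns the commanded pose from where the row before left it, along the tool's axes as they then stand; what a row does not reach is not made up. A row lasts 1/10 s, in which the tool goes at most 50 mm and 8.59 degrees, less where a joint would pass 70% of its speed; a pose out of reach is approached as far as the arm can. A call with a number of a shift or a turn outside -1 to 1 is refused whole. A call with a gripper value outside its range is refused whole. "fingers" is the opening, from -1 (shut) to 1 (fully open), set as the call begins (left out, the last holds). The fingers move at their own pace and stop on an object; "squeeze" is the grip in N (left out, the last holds). Time passes only in rows, so rows that do not move let the fingers close, or fill a call up. It gives the time, the measured TCP pose, the force, the opening and the grip force at its end, in the units of the state.
- observe(): the state, without advancing time (a new reading comes with each control period).
- read_camera(name): name is "scene" or "top"; returns the picture (420x560x3 uint8, red, green, blue); there is no depth.
- get_calibration(name): a dict with "mtx" (3x3 intrinsics, pixels), "R" (3x3) and "t" (3): a world point X has camera coordinates R X + t. Camera axes: x right, y down, z forward; pixel columns grow to the right and rows downward; lengths in m; the calibration is good to about 2 mm. A picture is of the moment at which its call begins. get_calibration takes no time and is no camera call.
- finish_job(): hands the job in; it is judged then, once.
The state is a dict: "clock": time; "joint_pos": joint angles; "dq": joint speeds; "joint_efforts": joint torques, N m; "tcp_pos": TCP position; "orientation": TCP orientation; "contact_force": force on the tool from outside, world axes, zero at the start; "ft_torque": the same for the moment, N m; "opening": finger opening in m; "grasp_force": force on a finger pad.
Only numpy, scipy, OpenCV 4.12 (cv2) and the standard library are available. Lean on these libraries where they do the work, as an engineer would, in place of code of your own. Each camera call takes 0.05 s, during which the arm holds its last target. There are 200 camera calls.

TASK

Take the upright offcut that blocks the wedge's track out of the wedge clamp and put it in the shallow scrap tray. Then slide the thumb wedge along its ramp, with steady thumb pressure and no more, until the bar jams the workpiece firmly against the fence, and let go. Leave the jar on the clamp, the jug and the sanding block where they are.

Things in the scene. Friction and masses are not known exactly. Their poses are not given: they have to be found in the camera images.
- wedge_clamp: Wedge clamp fixed to the bench: 18 mm plywood board, spanning x -105..195, y -175..145 mm from this origin (on the bench), with rails 30 mm high on it (tops 48 mm above the bench). Along its +x follow ramp rail, wedge, sliding bar, workpiece, fence. Behind the bar's +y end a railed pocket (x -40..0, y 25..100 mm) holds the offcut; the wedge's thin end runs into it.
- thumb_wedge (a joint): Travel of the wedge along its ramp in m, 0 to 0.072, growing as the thin end enters the pocket; starts at 0 to 0.012, blocked at about 0.03 by the offcut. 5 mm of wedge travel push the bar 1 mm; the bar meets the work at 0.035 to 0.06, depending on where the fence is bolted. The wedge is captive, slides against about 6 N of friction and stays where it is left.
- tab_centre (a point): Centre of the thumb tab, an upright block on the wedge, 22 (x) x 36 (y) mm, from 48 to 90 mm above the bench. Its +y is the way the wedge slides to jam (11.5 degrees off the clamp's y). The wedge (150 mm long) is level with the rails and bar beside it. Once the bar meets the work, resistance rises steeply: 12 to 20 N of push is a firm jam and holds when let go; over 45 N bruises the work.
- clamp_bar: The sliding bar, 45 x 230 x 30 mm, long side across the clamping direction. Origin at the middle of the lower edge of its rear face (the face that the wedge presses); it slides along its +x, and its front face is 45 mm along +x. It moves only with the wedge.
- workpiece: Loose wooden block 60 (x) x 140 (y) x 40 mm lying flat on the base board between bar and fence, with 7 to 12 mm of free space when the wedge is fully back. Origin at the centre of its underside. It already lies right: leave it there.
- fence: Fixed fence, 30 x 200 x 34 mm, bolted to the base board. Origin at the middle of the lower edge of the face that looks to the workpiece.
- offcut_centre (a point): Centre of the loose offcut, a wooden block 24 (x) x 52 (y) x 76 mm (z, upright), 60 g, standing on the base board in the pocket behind the bar; its top is 94 mm above the bench, 46 mm above the rails around it. Can be gripped across its 24 mm (x) and lifted straight out.
- scrap_tray: Shallow open tray, fixed to the bench, 200 (x) x 150 (y) mm, 50 mm high, walls and floor 5 mm, a 12 mm batten along its +x wall. It stands on the left or right of the clamp. Origin at the centre of its underside.
- wax_jar: Bystander: small jar, 44 mm across, 55 mm high, standing on the base board beside the workpiece at its +y end. Origin at the centre of its underside.
- measuring_jug: Bystander: clear jug, 100 mm across, 120 mm high, on the side away from the tray.
- sanding_block: Bystander: cork block 70 x 110 x 35 mm on the bench, to the robot's right.
Things that resemble listed ones, but are neither listed nor needed, are in the scene too. What is shaped like the part that bears offcut_centre but green is not meant.

How it is judged:
By the outcome, as a careful person would: the job done as asked, in the order asked, and still so for the second after the job is handed in, with the robot touching nothing.
It also fails if it takes over 54 s, if anything falls off the work surface, if the arm or the gripper's body presses on something with over 40 N, if the wrist force passes 120 N, or if a joint passes its speed limit or range.

## Working session

There is one attempt and no reset: what is moved stays moved. The work goes in short steps, Python scripts to look and compute and a tool call to move; the robot and the scene stay as the last step left them, time stands still between calls to the robot, and variables do not carry over. Pictures are saved under pics/ and viewed, at most 10 in all, crops included, and the job is handed in when it is done.

Besides the shell and the picture viewer there is one more tool, called after "Request:" as a command line: name --argument value ..., lists and objects as JSON in quotes. jog_arm: Moves the arm, as the interface text tells. Its arguments: {"type":"object","properties":{"rows":{"type":"array"},"fingers":{"type":"number"},"squeeze":{"type":"number"}},"required":["rows"]}

```bash
mkdir -p pics
python3 - <<'E'
from workcell import *
import cv2,json
for n in("scene","top"):
    im=read_camera(n); cv2.imwrite(f"pics/{n}0.png",im[:,:,::-1])
    c=get_calibration(n); print(n,c)
print(observe())
E
```

```text
scene {'mtx': array([[380.15202065,   0.        , 283.34177881],
       [  0.        , 380.15202065, 210.02719723],
       [  0.        ,   0.        ,   1.        ]]), 'R': array([[-0.50681386,  0.86185329, -0.01867118],
       [ 0.61104233,  0.34387765, -0.71300451],
       [-0.60808468, -0.37276944, -0.70091081]]), 't': array([ 0.24530517, -0.26130977,  1.16934524])}
top {'mtx': array([[387.87248041,   0.        , 278.60377689],
       [  0.        , 387.87248041, 212.78902683],
       [  0.        ,   0.        ,   1.        ]]), 'R': array([[-0.02040145, -0.99978791, -0.00281273],
       [-0.99939444,  0.02047258, -0.02813571],
       [ 0.02818733,  0.00223702, -0.99960016]]), 't': array([0.01706265, 0.47647079, 0.88095354])}
{'clock': 0.1, 'joint_pos': array([-1.48828049e+00,  3.81130218e-01,  1.29817147e+00, -5.25938346e-06,
        1.46362997e+00, -2.15309356e-01]), 'dq': array([-0.00010325, -0.00057621, -0.00102381, -0.00109942, -0.00087041,
        0.00107702]), 'joint_efforts': array([ 2.55817518e-03, -4.49222016e+01, -2.31656492e+01, -1.66442373e-04,
        3.66633394e-03,  2.31266534e-05]), 'tcp_pos': array([ 0.16138154, -0.52574263,  0.40417707]), 'orientation': array([-3.10550288e+00, -4.65898242e-01, -1.31298958e-04]), 'contact_force': array([-0.76697672, -0.32810018, -0.50968262]), 'ft_torque': array([ 0.04106513,  0.05831576, -0.00932547]), 'grasp_force': 0.0, 'opening': 0.08516371314128883}
```

View pics/scene0.png

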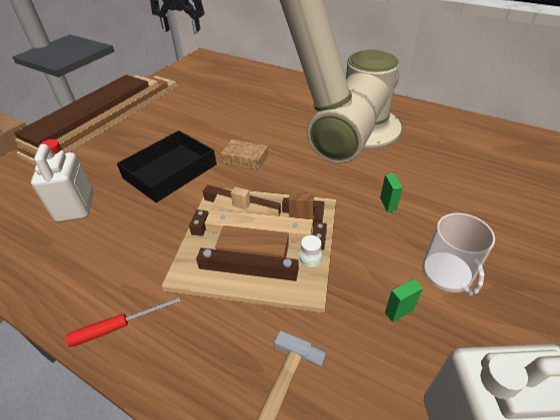

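View pics/top0.png

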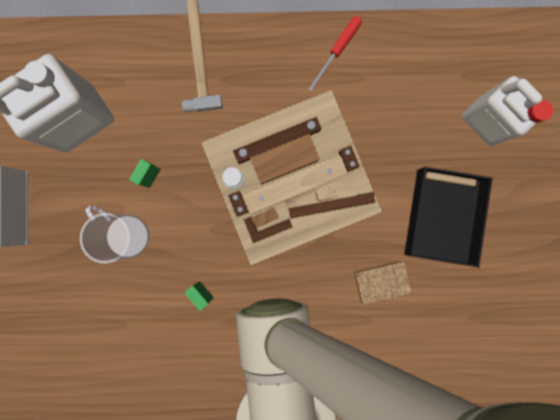

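The scene view shows the clamp, with the tab at about (240,198) and the offcut at about (301,205). The top view shows the clamp centred at about (290,178), the offcut at about (265,215), the tab at about (327,192), and the tray at (448,217). I'll zoom in on both views.

Run:
```python
import cv2
a=cv2.imread("pics/top0.png")[85:270,195:390]
cv2.imwrite("pics/topz.png",cv2.resize(a,None,fx=3.2,fy=3.2,interpolation=cv2.INTER_CUBIC))
a=cv2.imread("pics/scene0.png")[170:315,155:345]
cv2.imwrite("pics/scenez.png",cv2.resize(a,None,fx=4,fy=4,interpolation=cv2.INTER_CUBIC))
```

```text
(no output)
```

View pics/topz.png

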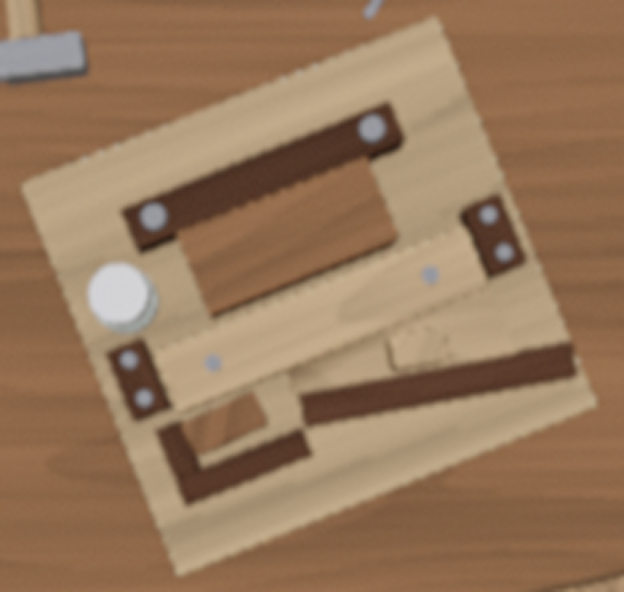

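View pics/scenez.png

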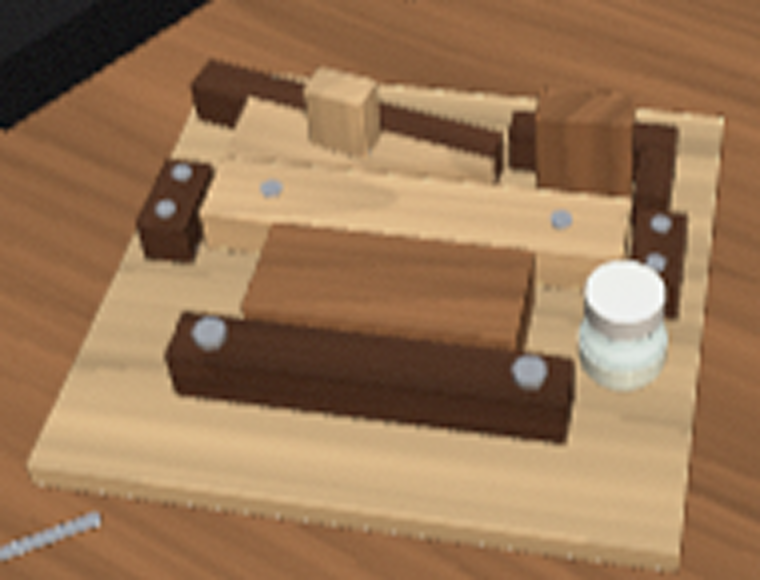

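Zoomed top view: board corners at (438,17), (22,185), (178,575), (597,405); offcut top at about (180..268, 390..455); tab top at about (388..452, 328..370). Zoomed scene view: offcut top at about (537..632, 92..125) and tab top at (308..380, 70..95).

```bash
cat > h.py <<'E'
import numpy as np
from workcell import *
C={n:get_calibration(n) for n in("scene","top")}
def ray(n,p,z):
    c=C[n];d=c["R"].T@np.linalg.solve(c["mtx"],[*p,1.]);o=-c["R"].T@c["t"]
    return o+d*(z-o[2])/d[2]
def proj(n,X):
    c=C[n];q=c["mtx"]@(c["R"]@np.asarray(X,float)+c["t"]);return q[:2]/q[2]
tz=lambda u,v:(195-.5+(u+.5)/3.2,85-.5+(v+.5)/3.2)
sz=lambda u,v:(155-.5+(u+.5)/4,170-.5+(v+.5)/4)
E
python3 - <<'E'
from h import *
from scipy.optimize import least_squares
np.set_printoptions(precision=4,suppress=True)
loc=np.array([[.195,-.175],[.195,.145],[-.105,.145],[-.105,-.175]])
W=np.array([ray("top",tz(*p),.018)[:2] for p in[(438,17),(22,185),(178,575),(597,405)]])
f=lambda q,L=loc:np.c_[np.cos(q[2])*L[:,0]-np.sin(q[2])*L[:,1],np.sin(q[2])*L[:,0]+np.cos(q[2])*L[:,1]]+q[:2]
s=least_squares(lambda q:(f(q)-W).ravel(),[.4,0,.3]);q=s.x;print("clamp",q,np.degrees(q[2]),s.fun)
R=np.array([[np.cos(q[2]),-np.sin(q[2])],[np.sin(q[2]),np.cos(q[2])]])
lc=lambda X:R.T@(np.asarray(X)[:2]-q[:2])
for nm,n,fz,pts,z in[("off","top",tz,[(180,418),(255,390),(268,425),(200,455)],.094),("off","scene",sz,[(545,92),(625,90),(632,125),(537,125)],.094),
 ("tab","top",tz,[(388,340),(445,328),(452,360),(390,370)],.09),("tab","scene",sz,[(308,78),(330,68),(380,80),(355,100)],.09),
 ("rail45","top",tz,[(302,395),(572,343),(575,377),(305,426)],.048),("work","top",tz,[(213,315),(397,240)],.058),("bar","top",tz,[(155,347),(175,410),(465,228),(488,287)],.048),("fence","top",tz,[(145,250),(385,157)],.048)]:
  P=[ray(n,fz(*p),z) for p in pts]
  print(nm,n,np.mean(P,0),"local",lc(np.mean(P,0)),"\n",np.array([lc(p) for p in P]))
for p in[(417,174),(490,180),(480,266),(406,252)]: print("tray",ray("top",p,.05))
print("sand",ray("top",(383,283),.035))
E
```

```text
clamp [ 0.5102 -0.0247  0.3637] 20.839964550315678 [ 0.0008  0.0001  0.0011  0.001  -0.0011  0.     -0.0008 -0.0012]
off top [0.4671 0.0349 0.094 ] local [-0.0191  0.0711] 
 [[-0.0056  0.0975]
 [-0.007   0.0459]
 [-0.0311  0.0466]
 [-0.0326  0.0944]]
off scene [0.4701 0.0367 0.094 ] local [-0.0156  0.0717] 
 [[-0.0249  0.049 ]
 [-0.0328  0.0911]
 [-0.0061  0.0979]
 [ 0.0012  0.0488]]
tab top [ 0.5117 -0.091   0.09  ] local [-0.0223 -0.0625] 
 [[-0.0091 -0.0463]
 [-0.0157 -0.0836]
 [-0.0367 -0.0799]
 [-0.0276 -0.0402]]
tab scene [ 0.5119 -0.0902  0.09  ] local [-0.0217 -0.0618] 
 [[-0.0217 -0.0816]
 [-0.0315 -0.0717]
 [-0.0258 -0.0422]
 [-0.008  -0.0518]]
rail45 top [ 0.4901 -0.109   0.048 ] local [-0.0488 -0.0716] 
 [[-0.0201  0.0172]
 [-0.0562 -0.1669]
 [-0.0785 -0.16  ]
 [-0.0404  0.0233]]
work top [ 0.5644 -0.0192  0.058 ] local [ 0.0525 -0.0141] 
 [[ 0.0523  0.053 ]
 [ 0.0528 -0.0813]]
bar top [ 0.5378 -0.0298  0.048 ] local [ 0.0239 -0.0145] 
 [[ 0.048   0.098 ]
 [ 0.0029  0.1014]
 [ 0.0441 -0.1291]
 [ 0.0007 -0.1283]]
fence top [0.6172 0.0068 0.048 ] local [ 0.1111 -0.0086] 
 [[ 0.1123  0.0796]
 [ 0.11   -0.0968]]
tray [ 0.5539 -0.2963  0.05  ]
tray [ 0.5375 -0.4547  0.05  ]
tray [ 0.3513 -0.4265  0.05  ]
tray [ 0.3848 -0.2673  0.05  ]
sand [ 0.3165 -0.2195  0.035 ]
```

```bash
cat >> h.py <<'E'
from scipy.spatial.transform import Rotation as Ro
from scipy.linalg import logm
def pose(p,yaw): # tool down, tool x at world angle yaw (deg)
    T=np.eye(4);T[:3,:3]=(Ro.from_euler('z',yaw,degrees=True)*Ro.from_euler('x',180,degrees=True)).as_matrix();T[:3,3]=p;return T
def cur():
    s=observe();T=np.eye(4);T[:3,:3]=Ro.from_rotvec(s["orientation"]).as_matrix();T[:3,3]=s["tcp_pos"];return T
def rows(T1,n,T0=None):
    T0=cur() if T0 is None else T0
    r=Ro.from_matrix((T0[:3,:3].T@T1[:3,:3])).as_rotvec()/n
    # exact per-row shift for row semantics: p += R_k s ; R_{k+1}=R_k exp(r)
    M=sum(T0[:3,:3]@Ro.from_rotvec(r*k).as_matrix() for k in range(n))
    s=np.linalg.solve(M,T1[:3,3]-T0[:3,3]); return np.round(np.r_[s/.02,r/.12],3)
E
python3 - <<'E'
from h import *
print(rows(pose([.468,.0355,.30],110.84),40))
print("jar",ray("top",tz(120,295),.073))
E
```

```text
[ 0.896  0.022  0.131 -0.    -0.    -0.341]
jar [0.55323091 0.10424354 0.073     ]
```

Request:
jog_arm --rows '[0.896,0.022,0.131,0,0,-0.341,0.896,0.022,0.131,0,0,-0.341,0.896,0.022,0.131,0,0,-0.341,0.896,0.022,0.131,0,0,-0.341,0.896,0.022,0.131,0,0,-0.341,0.896,0.022,0.131,0,0,-0.341,0.896,0.022,0.131,0,0,-0.341,0.896,0.022,0.131,0,0,-0.341,0.896,0.022,0.131,0,0,-0.341,0.896,0.022,0.131,0,0,-0.341]' --fingers 0.3 --squeeze 30

```text
clock: 1.1
tcp_pos: [0.3217, -0.4467, 0.378]
orientation: [-2.946, -1.09, 0.0]
contact_force: [-0.4, -0.4, 1.0]
opening: 0.0555
grasp_force: 0.0
```

Request:
jog_arm --rows '[0.896,0.022,0.131,0,0,-0.341,0.896,0.022,0.131,0,0,-0.341,0.896,0.022,0.131,0,0,-0.341,0.896,0.022,0.131,0,0,-0.341,0.896,0.022,0.131,0,0,-0.341,0.896,0.022,0.131,0,0,-0.341,0.896,0.022,0.131,0,0,-0.341,0.896,0.022,0.131,0,0,-0.341,0.896,0.022,0.131,0,0,-0.341,0.896,0.022,0.131,0,0,-0.341]'

```text
clock: 2.1
tcp_pos: [0.4367, -0.3108, 0.3519]
orientation: [-2.663, -1.666, 0.0]
contact_force: [-0.7, -0.5, 0.3]
opening: 0.0555
grasp_force: 0.0
```

Request:
jog_arm --rows '[0.896,0.022,0.131,0,0,-0.341,0.896,0.022,0.131,0,0,-0.341,0.896,0.022,0.131,0,0,-0.341,0.896,0.022,0.131,0,0,-0.341,0.896,0.022,0.131,0,0,-0.341,0.896,0.022,0.131,0,0,-0.341,0.896,0.022,0.131,0,0,-0.341,0.896,0.022,0.131,0,0,-0.341,0.896,0.022,0.131,0,0,-0.341,0.896,0.022,0.131,0,0,-0.341]'

```text
clock: 3.1
tcp_pos: [0.4882, -0.1404, 0.3257]
orientation: [-2.269, -2.172, 0.0]
contact_force: [0.7, 0.1, 0.4]
opening: 0.0558
grasp_force: 0.0
```

Run:
```python
from h import *
s=observe();print(s["clock"],s["tcp_pos"],s["joint_pos"],s["opening"])
print(rows(pose([.468,.0355,.30],110.84),10))
```

```text
3.1 [ 0.48817137 -0.140425    0.32573199] [-5.13523967e-01  3.83553277e-01  1.54166484e+00  1.57168002e-05
  1.21700656e+00 -4.69820232e-01] 0.05579459322218135
[ 0.891  0.023  0.129 -0.    -0.    -0.34 ]
```

Request:
jog_arm --rows '[0.891,0.023,0.129,0,0,-0.34,0.891,0.023,0.129,0,0,-0.34,0.891,0.023,0.129,0,0,-0.34,0.891,0.023,0.129,0,0,-0.34,0.891,0.023,0.129,0,0,-0.34,0.891,0.023,0.129,0,0,-0.34,0.891,0.023,0.129,0,0,-0.34,0.891,0.023,0.129,0,0,-0.34,0.891,0.023,0.129,0,0,-0.34,0.891,0.023,0.129,0,0,-0.34]'

```text
clock: 4.1
tcp_pos: [0.468, 0.0354, 0.3]
orientation: [-1.782, -2.587, 0.0]
contact_force: [0.3, -0.2, 0.5]
opening: 0.0552
grasp_force: 0.0
```

Run:
```python
from h import *
import cv2
print(rows(pose([.468,.0355,.231],110.84),10),cur()[:3,3])
a=read_camera("scene")[:,:,::-1];cv2.imwrite("pics/s1.png",cv2.resize(a[80:300,180:380],None,fx=2.7,fy=2.7))
```

```text
[ 0.     0.     0.345 -0.    -0.     0.   ] [0.46801047 0.03544947 0.30001851]
```

View pics/s1.png

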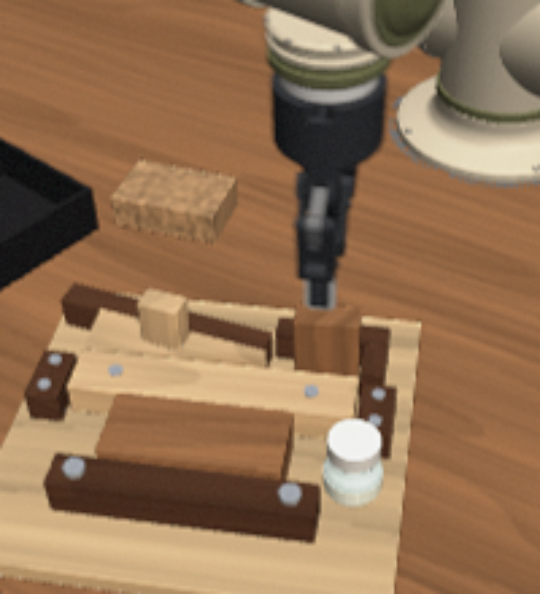

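The gripper is centred above the offcut: fingers at about (320,290), offcut top at (327,315). Next I lower, grip and lift.

Request:
jog_arm --rows '[0,0,0.345,0,0,0,0,0,0.345,0,0,0,0,0,0.345,0,0,0,0,0,0.345,0,0,0,0,0,0.345,0,0,0,0,0,0.345,0,0,0,0,0,0.345,0,0,0,0,0,0.345,0,0,0,0,0,0.345,0,0,0,0,0,0.345,0,0,0]'

```text
clock: 5.15
tcp_pos: [0.4683, 0.0348, 0.2308]
orientation: [1.784, 2.586, 0.0]
contact_force: [0.7, 0.5, -0.2]
opening: 0.0555
grasp_force: 0.0
```

Request:
jog_arm --rows '[0,0,0,0,0,0,0,0,0,0,0,0,0,0,0,0,0,0,0,0,0,0,0,0,0,0,0,0,0,0,0,0,0,0,0,0,0,0,0,0,0,0,0,0,0,0,0,0,0,0,0,0,0,0,0,0,0,0,0,0]' --fingers -1 --squeeze 30

```text
clock: 6.15
tcp_pos: [0.4683, 0.0347, 0.2314]
orientation: [1.784, 2.585, 0.0]
contact_force: [0.3, 0.6, 2.1]
opening: 0.0235
grasp_force: 31.5
```

Request:
jog_arm --rows '[0,0,-0.3,0,0,0,0,0,-0.6,0,0,0,0,0,-0.7,0,0,0,0,0,-0.7,0,0,0,0,0,-0.7,0,0,0,0,0,-0.7,0,0,0,0,0,-0.7,0,0,0,0,0,-0.7,0,0,0,0,0,-0.6,0,0,0,0,0,-0.3,0,0,0]'

```text
clock: 7.15
tcp_pos: [0.4682, 0.0348, 0.3524]
orientation: [1.784, 2.585, 0.001]
contact_force: [0.8, 0.1, -0.7]
opening: 0.0242
grasp_force: 31.4
```

Run:
```python
from h import *
s=observe();print(s["tcp_pos"],s["opening"],s["contact_force"],s["joint_pos"])
print(rows(pose([.45,-.361,.34],81),21))
```

```text
[0.46818454 0.03481378 0.35244805] 0.024247352769307753 [ 0.77521541  0.05833031 -0.67077981] [-1.78758425e-01  2.90495982e-01  1.60039146e+00  7.45465624e-05
  1.24926291e+00 -5.41419457e-01]
[-0.942 -0.153  0.03   0.001  0.     0.206]
```

Request:
jog_arm --rows '[-0.989,-0.161,0.031,0,0,0.216,-0.989,-0.161,0.031,0,0,0.216,-0.989,-0.161,0.031,0,0,0.216,-0.989,-0.161,0.031,0,0,0.216,-0.989,-0.161,0.031,0,0,0.216,-0.989,-0.161,0.031,0,0,0.216,-0.989,-0.161,0.031,0,0,0.216,-0.989,-0.161,0.031,0,0,0.216,-0.989,-0.161,0.031,0,0,0.216,-0.989,-0.161,0.031,0,0,0.216]'

```text
clock: 8.15
tcp_pos: [0.485, -0.1652, 0.3448]
orientation: [-2.104, -2.332, 0.0]
contact_force: [-0.0, 0.2, -0.3]
opening: 0.0237
grasp_force: 31.4
```

Request:
jog_arm --rows '[-0.989,-0.161,0.031,0,0,0.216,-0.989,-0.161,0.031,0,0,0.216,-0.989,-0.161,0.031,0,0,0.216,-0.989,-0.161,0.031,0,0,0.216,-0.989,-0.161,0.031,0,0,0.216,-0.989,-0.161,0.031,0,0,0.216,-0.989,-0.161,0.031,0,0,0.216,-0.989,-0.161,0.031,0,0,0.216,-0.989,-0.161,0.031,0,0,0.216,-0.989,-0.161,0.031,0,0,0.216]'

```text
clock: 9.15
tcp_pos: [0.4501, -0.362, 0.3386]
orientation: [-2.388, -2.04, -0.0]
contact_force: [0.3, -0.3, 0.5]
opening: 0.0237
grasp_force: 31.4
```

Run:
```python
from h import *
import cv2
print(rows(pose([.45,-.361,.22],81),10),cur()[:3,3])
a=read_camera("scene")[:,:,::-1];cv2.imwrite("pics/s2.png",cv2.resize(a[60:300,80:360],None,fx=2.4,fy=2.4))
```

```text
[ 0.005 -0.001  0.593 -0.    -0.     0.   ] [ 0.45009851 -0.36202214  0.33861901]
```

View pics/s2.png

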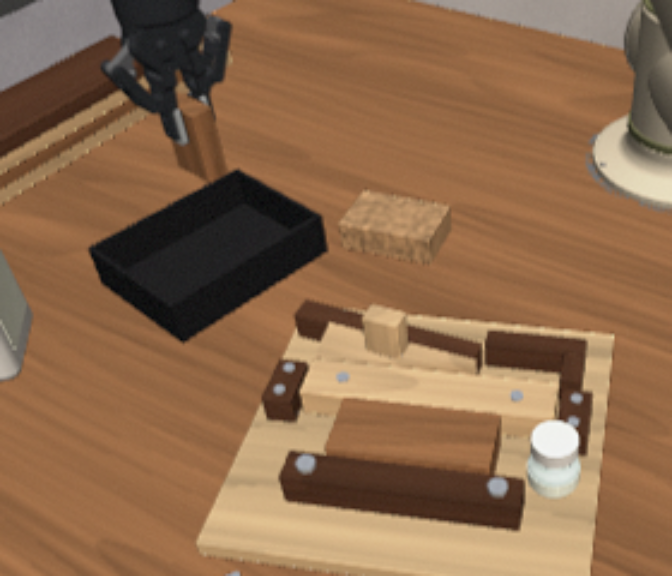

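The offcut is held upright above the tray, at about (200,140), and the pocket is empty. Next I lower it and release.

Request:
jog_arm --rows '[0,0,0.7,0,0,0,0,0,0.8,0,0,0,0,0,0.8,0,0,0,0,0,0.8,0,0,0,0,0,0.8,0,0,0,0,0,0.7,0,0,0,0,0,0.6,0,0,0,0,0,0.4,0,0,0,0,0,0.25,0,0,0,0,0,0.1,0,0,0]'

```text
clock: 10.2
tcp_pos: [0.4505, -0.3612, 0.2197]
orientation: [-2.387, -2.042, -0.0]
contact_force: [-0.0, 0.7, 0.3]
opening: 0.0239
grasp_force: 31.3
```

Request:
jog_arm --rows '[0,0,0.03,0,0,0,0,0,0.02,0,0,0,0,0,0,0,0,0,0,0,0,0,0,0,0,0,0,0,0,0,0,0,0,0,0,0,0,0,0,0,0,0,0,0,0,0,0,0,0,0,0,0,0,0,0,0,0,0,0,0]' --fingers 0.2

```text
clock: 11.2
tcp_pos: [0.4504, -0.3612, 0.2189]
orientation: [2.388, 2.042, 0.0]
contact_force: [0.3, 0.1, -0.1]
opening: 0.0514
grasp_force: 0.0
```

Request:
jog_arm --rows '[0,0,-0.2,0,0,0,0,0,-0.4,0,0,0,0,0,-0.7,0,0,0,0,0,-0.9,0,0,0,0,0,-0.9,0,0,0,0,0,-0.9,0,0,0,0,0,-0.9,0,0,0,0,0,-0.7,0,0,0,0,0,-0.3,0,0,0,0,0,-0.1,0,0,0]'

```text
clock: 12.2
tcp_pos: [0.4504, -0.3611, 0.3397]
orientation: [2.387, 2.041, -0.0]
contact_force: [0.4, -0.3, -1.2]
opening: 0.0512
grasp_force: 0.0
```

Run:
```python
from h import *
import cv2
np.set_printoptions(precision=4,suppress=True)
s=observe();print(s["clock"],s["opening"])
tab=np.array([.5118,-.0905]);d=np.array([np.cos(np.radians(99.34)),np.sin(np.radians(99.34))])
p=tab-d*(.018+.011+.012);print(p,rows(pose([*p,.31],99.34),20))
a=read_camera("scene")[:,:,::-1];cv2.imwrite("pics/s3full.png",a)
cv2.imwrite("pics/s3.png",cv2.resize(a[60:300,80:360],None,fx=2.4,fy=2.4))
```

```text
12.2 0.05123025878296414
[ 0.5185 -0.131 ] [ 0.579  0.168  0.074  0.     0.    -0.133]
```

View pics/s3.png

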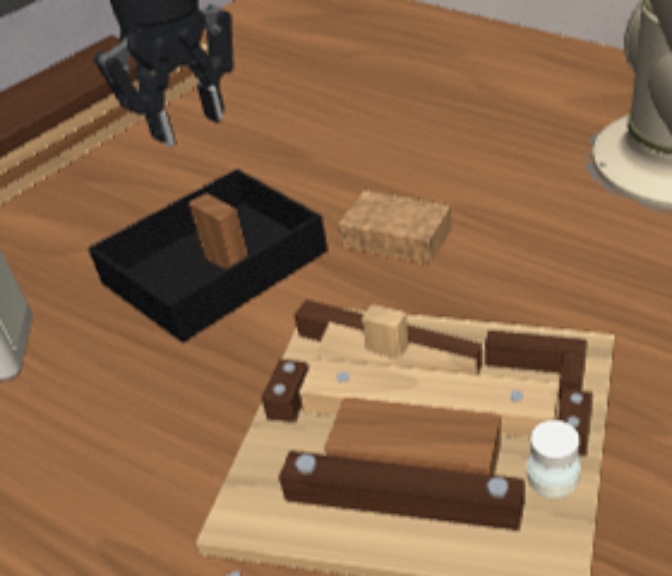

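The offcut is standing in the tray at about (218,230). Next I shut the fingers and move in behind the tab.

Request:
jog_arm --rows '[0.579,0.168,0.074,0,0,-0.133,0.579,0.168,0.074,0,0,-0.133,0.579,0.168,0.074,0,0,-0.133,0.579,0.168,0.074,0,0,-0.133,0.579,0.168,0.074,0,0,-0.133,0.579,0.168,0.074,0,0,-0.133,0.579,0.168,0.074,0,0,-0.133,0.579,0.168,0.074,0,0,-0.133,0.579,0.168,0.074,0,0,-0.133,0.579,0.168,0.074,0,0,-0.133]' --fingers -1

```text
clock: 13.25
tcp_pos: [0.4938, -0.2478, 0.324]
orientation: [2.216, 2.227, 0.0]
contact_force: [-0.1, -0.2, 0.6]
opening: 0.0001
grasp_force: 0.0
```

Request:
jog_arm --rows '[0.579,0.168,0.074,0,0,-0.133,0.579,0.168,0.074,0,0,-0.133,0.579,0.168,0.074,0,0,-0.133,0.579,0.168,0.074,0,0,-0.133,0.579,0.168,0.074,0,0,-0.133,0.579,0.168,0.074,0,0,-0.133,0.579,0.168,0.074,0,0,-0.133,0.579,0.168,0.074,0,0,-0.133,0.579,0.168,0.074,0,0,-0.133,0.579,0.168,0.074,0,0,-0.133]'

```text
clock: 14.25
tcp_pos: [0.5184, -0.1298, 0.3092]
orientation: [2.031, 2.397, 0.0]
contact_force: [0.4, -0.6, 0.1]
opening: 0.0001
grasp_force: 0.0
```

Request:
jog_arm --rows '[0,0,0.4,0,0,0,0,0,0.4,0,0,0,0,0,0.4,0,0,0,0,0,0.4,0,0,0,0,0,0.4,0,0,0,0,0,0.4,0,0,0,0,0,0.4,0,0,0,0,0,0.4,0,0,0,0,0,0.4,0,0,0,0,0,0.4,0,0,0]'

```text
clock: 15.25
tcp_pos: [0.5183, -0.1309, 0.2287]
orientation: [2.033, 2.395, 0.0]
contact_force: [-1.5, -0.2, 0.7]
opening: 0.0002
grasp_force: 0.0
```

Run:
```python
from h import *
import cv2
print(cur()[:3,3],observe()["contact_force"])
print(rows(pose([.5185,-.131,.2285],99.34),1))
a=read_camera("scene")[:,:,::-1];cv2.imwrite("pics/s4.png",cv2.resize(a[130:280,150:340],None,fx=3.5,fy=3.5))
```

```text
[ 0.51830414 -0.13085306  0.2286699 ] [-1.54104363 -0.18268677  0.74367256]
[-0.009  0.008  0.008  0.001  0.     0.003]
```

View pics/s4.png

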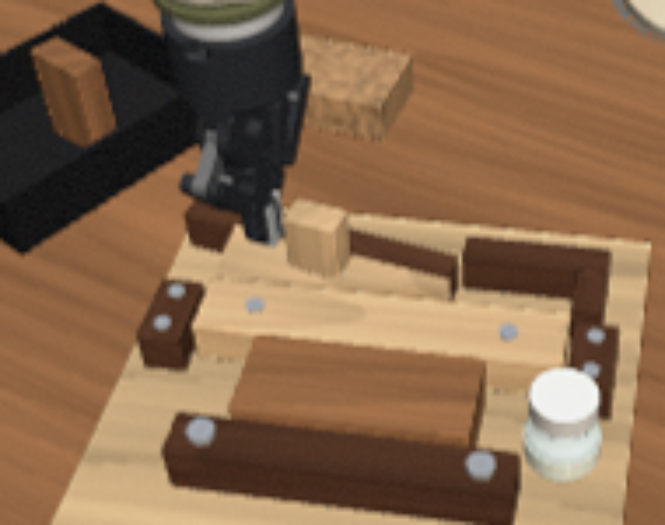

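The closed fingers are just behind the tab at about (265,230) and aligned with it. Now I push along the tool's +x.

Request:
jog_arm --rows '[0.15,0,0,0,0,0,0.15,0,0,0,0,0,0.15,0,0,0,0,0,0.15,0,0,0,0,0,0.15,0,0,0,0,0,0.15,0,0,0,0,0,0.15,0,0,0,0,0,0.15,0,0,0,0,0,0.15,0,0,0,0,0,0.15,0,0,0,0,0]'

```text
clock: 16.3
tcp_pos: [0.5135, -0.1017, 0.2297]
orientation: [2.031, 2.394, -0.002]
contact_force: [0.2, -7.2, -0.1]
opening: -0.0001
grasp_force: 3.1
```

Request:
jog_arm --rows '[0.03,0,0,0,0,0,0.03,0,0,0,0,0,0.03,0,0,0,0,0,0.03,0,0,0,0,0,0.03,0,0,0,0,0,0.03,0,0,0,0,0,0.03,0,0,0,0,0,0.03,0,0,0,0,0,0.03,0,0,0,0,0,0.03,0,0,0,0,0]'

```text
clock: 17.3
tcp_pos: [0.5126, -0.0958, 0.2297]
orientation: [2.031, 2.394, -0.001]
contact_force: [-1.6, -6.6, -0.5]
opening: 0.0001
grasp_force: 3.1
```

Request:
jog_arm --rows '[0.0125,0,0,0,0,0,0.0125,0,0,0,0,0,0.0125,0,0,0,0,0,0.0125,0,0,0,0,0,0.0125,0,0,0,0,0,0.0125,0,0,0,0,0,0.0125,0,0,0,0,0,0.0125,0,0,0,0,0,0.0125,0,0,0,0,0,0.0125,0,0,0,0,0]'

```text
clock: 18.3
tcp_pos: [0.5122, -0.0934, 0.2297]
orientation: [2.031, 2.394, -0.001]
contact_force: [-0.0, -7.7, -0.0]
opening: -0.0001
grasp_force: 3.0
```

Run:
```python
from h import *
import cv2
a=read_camera("top")[:,:,::-1];cv2.imwrite("pics/t5.png",cv2.resize(a[85:270,195:390],None,fx=3.2,fy=3.2,interpolation=cv2.INTER_CUBIC))
```

```text
(no output)
```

View pics/t5.png

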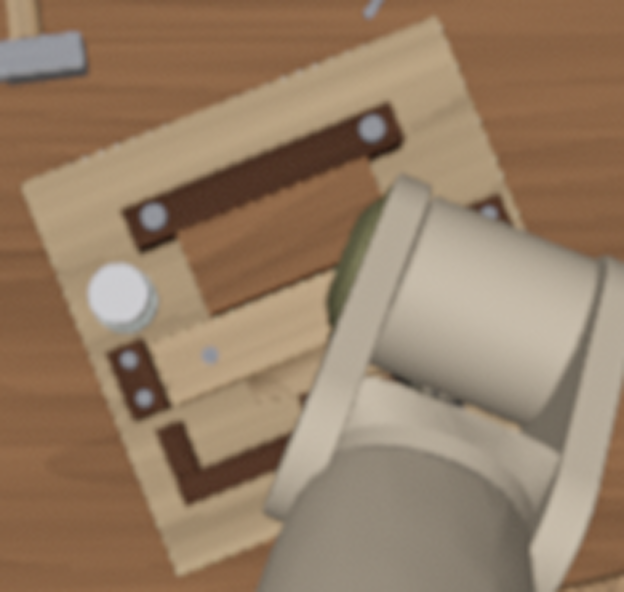

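The bar has moved about 5 mm towards the work (its screw is now at (210,355)), and the wedge is free. I'll keep going in small steps.

Request:
jog_arm --rows '[0.0125,0,0,0,0,0,0.0125,0,0,0,0,0,0.0125,0,0,0,0,0,0.0125,0,0,0,0,0,0.0125,0,0,0,0,0,0.0125,0,0,0,0,0,0.0125,0,0,0,0,0,0.0125,0,0,0,0,0,0.0125,0,0,0,0,0,0.0125,0,0,0,0,0]'

```text
clock: 19.35
tcp_pos: [0.5117, -0.0909, 0.2297]
orientation: [2.031, 2.394, -0.001]
contact_force: [-0.9, -7.0, -0.8]
opening: -0.0001
grasp_force: 3.0
```

Request:
jog_arm --rows '[0.0125,0,0,0,0,0,0.0125,0,0,0,0,0,0.0125,0,0,0,0,0,0.0125,0,0,0,0,0,0.0125,0,0,0,0,0,0.0125,0,0,0,0,0,0.0125,0,0,0,0,0,0.0125,0,0,0,0,0,0.0125,0,0,0,0,0,0.0125,0,0,0,0,0]'

```text
clock: 20.35
tcp_pos: [0.5113, -0.0884, 0.2297]
orientation: [2.031, 2.394, -0.001]
contact_force: [-0.5, -6.9, -1.6]
opening: 0.0002
grasp_force: 3.0
```

Request:
jog_arm --rows '[0.0125,0,0,0,0,0,0.0125,0,0,0,0,0,0.0125,0,0,0,0,0,0.0125,0,0,0,0,0,0.0125,0,0,0,0,0,0.0125,0,0,0,0,0,0.0125,0,0,0,0,0,0.0125,0,0,0,0,0,0.0125,0,0,0,0,0,0.0125,0,0,0,0,0]'

```text
clock: 21.35
tcp_pos: [0.5109, -0.086, 0.2297]
orientation: [2.031, 2.394, -0.001]
contact_force: [-0.8, -7.4, -0.5]
opening: -0.0001
grasp_force: 3.0
```

Request:
jog_arm --rows '[0.0125,0,0,0,0,0,0.0125,0,0,0,0,0,0.0125,0,0,0,0,0,0.0125,0,0,0,0,0,0.0125,0,0,0,0,0,0.0125,0,0,0,0,0,0.0125,0,0,0,0,0,0.0125,0,0,0,0,0,0.0125,0,0,0,0,0,0.0125,0,0,0,0,0]'

```text
clock: 22.35
tcp_pos: [0.5105, -0.0835, 0.2297]
orientation: [2.031, 2.394, -0.001]
contact_force: [-0.4, -5.8, -0.6]
opening: 0.0003
grasp_force: 3.0
```

Request:
jog_arm --rows '[0.0125,0,0,0,0,0,0.0125,0,0,0,0,0,0.0125,0,0,0,0,0,0.0125,0,0,0,0,0,0.0125,0,0,0,0,0,0.0125,0,0,0,0,0,0.0125,0,0,0,0,0,0.0125,0,0,0,0,0,0.0125,0,0,0,0,0,0.0125,0,0,0,0,0]'

```text
clock: 23.35
tcp_pos: [0.5101, -0.081, 0.2297]
orientation: [2.031, 2.394, -0.001]
contact_force: [-0.4, -6.6, -0.4]
opening: -0.0001
grasp_force: 3.1
```

Request:
jog_arm --rows '[0.0125,0,0,0,0,0,0.0125,0,0,0,0,0,0.0125,0,0,0,0,0,0.0125,0,0,0,0,0,0.0125,0,0,0,0,0,0.0125,0,0,0,0,0,0.0125,0,0,0,0,0,0.0125,0,0,0,0,0,0.0125,0,0,0,0,0,0.0125,0,0,0,0,0]'

```text
clock: 24.35
tcp_pos: [0.5097, -0.0786, 0.2297]
orientation: [2.031, 2.394, -0.001]
contact_force: [-0.6, -6.3, -0.6]
opening: 0.0
grasp_force: 3.1
```

Request:
jog_arm --rows '[0.0125,0,0,0,0,0,0.0125,0,0,0,0,0,0.0125,0,0,0,0,0,0.0125,0,0,0,0,0,0.0125,0,0,0,0,0,0.0125,0,0,0,0,0,0.0125,0,0,0,0,0,0.0125,0,0,0,0,0,0.0125,0,0,0,0,0,0.0125,0,0,0,0,0]'

```text
clock: 25.35
tcp_pos: [0.5093, -0.0761, 0.2297]
orientation: [2.031, 2.394, -0.001]
contact_force: [-0.1, -5.6, -0.3]
opening: -0.0005
grasp_force: 3.1
```

Request:
jog_arm --rows '[0.0125,0,0,0,0,0,0.0125,0,0,0,0,0,0.0125,0,0,0,0,0,0.0125,0,0,0,0,0,0.0125,0,0,0,0,0,0.0125,0,0,0,0,0,0.0125,0,0,0,0,0,0.0125,0,0,0,0,0,0.0125,0,0,0,0,0,0.0125,0,0,0,0,0]'

```text
clock: 26.35
tcp_pos: [0.509, -0.0742, 0.2298]
orientation: [2.03, 2.393, -0.003]
contact_force: [-0.8, -11.0, -2.2]
opening: 0.0001
grasp_force: 6.0
```

Contact with the work has started, so I'll use finer steps.

Request:
jog_arm --rows '[0.006,0,0,0,0,0,0.006,0,0,0,0,0,0.006,0,0,0,0,0,0.006,0,0,0,0,0,0.006,0,0,0,0,0,0,0,0,0,0,0,0,0,0,0,0,0,0,0,0,0,0,0,0,0,0,0,0,0,0,0,0,0,0,0]'

```text
clock: 27.35
tcp_pos: [0.5089, -0.074, 0.2298]
orientation: [2.03, 2.393, -0.004]
contact_force: [-2.1, -13.5, -1.8]
opening: -0.0002
grasp_force: 6.8
```

Request:
jog_arm --rows '[0.008,0,0,0,0,0,0.008,0,0,0,0,0,0.008,0,0,0,0,0,0.008,0,0,0,0,0,0.008,0,0,0,0,0,0,0,0,0,0,0,0,0,0,0,0,0,0,0,0,0,0,0,0,0,0,0,0,0,0,0,0,0,0,0]'

```text
clock: 28.35
tcp_pos: [0.5089, -0.0736, 0.2298]
orientation: [2.029, 2.392, -0.005]
contact_force: [-1.3, -17.6, -2.8]
opening: -0.0003
grasp_force: 8.4
```

About 17.5 N is a firm jam. I'll back off and rise.

Request:
jog_arm --rows '[-0.1,0,0,0,0,0,-0.1,0,0,0,0,0,-0.1,0,0,0,0,0,-0.1,0,0,0,0,0,-0.1,0,0,0,0,0,-0.1,0,0,0,0,0,-0.1,0,0,0,0,0,0,0,0,0,0,0,0,0,0,0,0,0,0,0,0,0,0,0]'

```text
clock: 29.35
tcp_pos: [0.5108, -0.0855, 0.2293]
orientation: [-2.033, -2.395, 0.0]
contact_force: [0.8, 0.3, -0.4]
opening: -0.0003
grasp_force: 0.0
```

Request:
jog_arm --rows '[0,0,-0.6,0,0,0,0,0,-0.9,0,0,0,0,0,-0.9,0,0,0,0,0,-0.9,0,0,0,0,0,-0.9,0,0,0,-0.7,0,0,0,0,0,-0.9,0,0,0,0,0,-0.9,0,0,0,0,0,-0.9,0,0,0,0,0,-0.5,0,0,0,0,0]'

```text
clock: 30.35
tcp_pos: [0.5237, -0.1649, 0.3125]
orientation: [-2.034, -2.393, 0.001]
contact_force: [0.9, -0.4, -0.9]
opening: -0.0003
grasp_force: 0.0
```

Request:
jog_arm --rows '[-0.9,0,0,0,0,0,-0.9,0,0,0,0,0,-0.9,0,0,0,0,0,-0.9,0,0,0,0,0,-0.9,0,0,0,0,0,-0.7,0,0,0,0,0,-0.3,0,0,0,0,0,0,0,0,0,0,0,0,0,0,0,0,0,0,0,0,0,0,0]'

```text
clock: 31.35
tcp_pos: [0.5414, -0.2704, 0.3134]
orientation: [-2.032, -2.396, -0.0]
contact_force: [0.0, 0.6, 0.5]
opening: 0.0
grasp_force: 0.0
```

Run:
```python
from h import *
import cv2
a=read_camera("scene")[:,:,::-1];cv2.imwrite("pics/s6.png",cv2.resize(a[100:320,100:360],None,fx=2.6,fy=2.6,interpolation=cv2.INTER_CUBIC))
print(observe()["contact_force"])
```

```text
[ 0.6106798  -0.43284745  0.3812454 ]
```

View pics/s6.png

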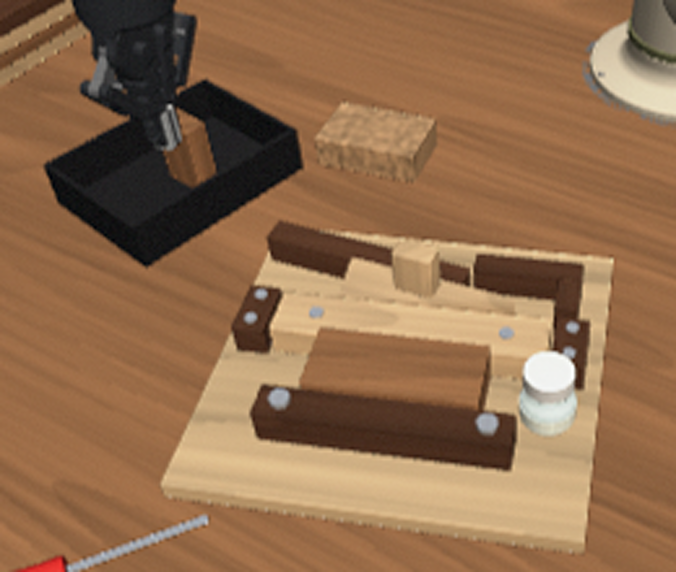

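The bar is jammed against the work, with the tab at (416,268). The offcut is in the tray at (190,150), the jar is still in place, and the arm is clear of everything. Handing in.

```bash
python3 -c "from workcell import *;print(finish_job())"
```

```text
the job is handed in; nothing more can be done
None
```

The offcut stands in the scrap tray, the wedge was pushed until the bar jammed the workpiece at about 17.5 N and then let go, and the job was handed in at about 31 s; the jar and sanding block are where they were, and the jug is outside the last picture but the arm never went near it.

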